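# Knock a test puck out of its mould and weigh it

### The job

Take the mallet and knock the leaning red ejector pin of the demoulding jig down by about 20 mm, with a brisk blow or two struck squarely along the pin (do not push it down slowly or with the fingers); this lifts the white test puck out of the mould. Stand the mallet back on its head on the blue pad, then set the puck gently, upright and in the middle of the balance's pan, and leave the other things on the bench where they are.

Things in the scene. Friction and masses are not known exactly. Their poses are not given: they have to be found in the camera images.
- mallet: 0.4 kg mallet standing on its head on the pad. Head: orange cylinder, black band, 56 mm in diameter, 70 mm long, axis along its own z, both ends strike. Wooden handle: bar 24 mm wide (y), 26 mm high (z), axis 35 mm above the lower face, level, along its own -x to x = -185 mm, roughly towards the robot; grip it 60 mm from the head's axis. Origin: centre of the lower face
- pad: round blue rubber pad, fixed, 110 mm in diameter, 4 mm thick, on which the mallet stands. Origin: centre of its underside, at bench height
- jig: demoulding jig, fixed to the bench: dark base plate 100 (x) x 190 (y) x 12 mm, a round aluminium mould (74 mm in diameter, top 75 mm above the bench) on its left (+y) half and a green barrel leaning towards the robot on its right half. Origin: centre of the base's underside; x points away from the robot, z up
- mould_rim (a point): centre of the mould's mouth, level with its rim, 75 mm above the bench, 50 mm along the jig's y. The bore is 47 mm wide; the puck stands in it, its top 1 mm below the rim until it is ejected
- ejector (a joint): travel of the sprung ejector pin into its barrel, m: 0 = up; a hard stop at 0.026. It resists a slow push with 8 to 11 N and a grip catch holds it where a blow leaves it. It lifts the puck by the same amount: at 0.020 the puck stands 19 mm proud of the rim
- pin_top (a point): centre of the top of the pin's red cap (26 mm in diameter, 8 mm thick); moves with the pin. Its z is the pin's axis, up and out, leaning 30 degrees from vertical towards the jig's -x; its x points up the slope. Struck, the pin moves along its -z; when up its top is 34 mm above the barrel's steel collar (46 mm in diameter)
- puck: white moulded test puck, 44 mm in diameter, 40 mm high, about 0.13 kg, standing upright in the mould. Origin: centre of its underside
- pan_top (a point): centre of the upper face of the balance's round steel pan, 110 mm in diameter, about 59 mm above the bench; it sinks by 2 mm or so under the puck
- pan (a joint): travel of the sprung pan, m: grows downwards, 0 to 0.006
- scale: bench balance, fixed: white case 190 x 150 x 40 mm with a blue panel on the robot's side. Origin: centre of its underside; the pan's centre is 18 mm along its x
- beaker: bystander: clear beaker, 72 mm in diameter, 95 mm high. Origin: centre of its underside
- jar: bystander: amber jar, 52 mm in diameter, 70 mm high. Origin: centre of its underside
- wash_bottle: bystander: white bottle with a red cap, 64 mm in diameter, 160 mm high. Origin: centre of its underside
- tape: bystander: yellow roll, 90 mm in diameter, 20 mm high. Origin: centre of its underside
- dish: bystander: white ceramic dish, 90 mm in diameter, 30 mm high. Origin: centre of its underside
- spatula: bystander: spatula lying on the bench, left of the work. Origin: about its middle
Not all that is in view belongs to the job. What is shaped like the jig but pink is not meant.

How it is judged (in metres and radians):
On the way, in this order (a step that is already met when the one before it is completed fails the run):
1. the mallet strikes the pin squarely: the pin runs down at more than 0.04 m/s under the mallet's head, whose axis lies within 10 degrees of the pin's (value of joint ejector between 0.001 and 0.014 m and velocity of joint ejector above 0.04 m/s and contact force between mallet and ejector above 0.5 N and angle between the z axis of mallet and the z axis of pin_top, either way round below 0.175 rad).
2. the pin is down by 17 mm or more and stays there (value of joint ejector above 0.017 m), for 0.2 s.
3. the mallet stands on its head on the blue pad, let go (horizontal distance between mallet and pad below 0.04 m and angle between mallet's own z axis and vertical below 0.1 rad and height (world z) of mallet below 0.008 m and contact force between the fingers and mallet below 0.1 N), for 0.2 s.
4. the puck stands upright on the pan, within 15 mm of its middle, let go (horizontal distance between puck and pan_top below 0.015 m and angle between puck's own z axis and vertical below 0.1 rad and z of puck in the frame of pan_top below 0.004 m and contact force between the fingers and puck below 0.1 N), for 0.3 s.
At the end, for the whole second after the job is handed in: The ejector pin is down by 17 mm or more, the mallet stands upright (within 6 degrees) on its head with the head's axis within 40 mm of the pad's centre, and the puck stands upright (within 6 degrees) on the pan within 15 mm of its centre; both at rest (value of joint ejector above 0.017 m and horizontal distance between mallet and pad below 0.04 m and angle between each of mallet, puck's own z axis and vertical below 0.1 rad and height (world z) of mallet below 0.008 m and horizontal distance between puck and pan_top below 0.015 m and z of puck in the frame of pan_top between -0.004 and 0.004 m and linear speed of each of puck, mallet below 0.02 m/s); the robot touches nothing.
It fails at once if the fingers push the ejector pin (contact force between the fingers and ejector above 1 N).
It fails at once if the puck is dropped or slammed onto the pan (pan driven down faster than 0.25 m/s) (velocity of joint pan above 0.25 m/s).
It fails at once if a bystander (beaker, jar, bottle, tape, dish, spatula) is moved by more than 30 mm (distance of any of beaker, jar, wash_bottle, tape, dish, spatula from where it was at the start of the episode above 0.03 m).
It also fails if it takes over 69 s, if anything falls off the work surface, if the arm or the gripper's body presses on something with over 40 N, if the wrist force passes 120 N, or if a joint passes its speed limit or range.

### The arm

A 7-joint arm with a two-finger parallel gripper is mounted at the origin on the work surface. World frame = base frame: x ahead of the robot, y to its left, z up, the work surface at z = 0. Lengths are in m, angles in degrees, forces in N, time in s.
With the tool pointing down it reaches from about 0.35 to 0.9 m from the base axis. Payload 7.2 kg.
Tool frame: the origin (TCP) lies on the mounting face of the last link; the fingertips stand 173 mm ahead of it and the grasp point (between the pads) lies ctrl.grip_point_offset ahead of it (ctrl.grip_point_offset is the distance from the TCP to the grasp point, in m); z points along the fingers, y is the line along which they close (so a half turn about z gives the same grasp; the last joint's range is limited). The gripper opens to 85 mm and grips with 20 to 120 N. Pads are 22 mm wide; open, the fingers measure 114 mm over their backs; the gripper's body (76 mm by 85 mm) begins 54 mm behind the grasp point. The pads swing forward as they close: fully open they stand 13 mm farther back than shut.
Start: joints at [-77.533, 23.554, -0.728, 91.456, 0.321, 64.991, -4.71], TCP at [0.176, 0.6, 0.405] pointing down, gripper open.
Joint ranges: [-169.25, 169.25], [-16.82, 113.86], [-84.01, 82.57], [7.8, 145.47], [-59.2, 239.2], [7.22, 106.19], [-163.78, 163.78]. Speed limits (degrees/s): [136.94, 136.94, 172.46, 172.46, 180, 180, 180].

### API

Orientations are given as [roll, pitch, yaw] about the fixed x, y, z axes, in that order (R = Rz(yaw) Ry(pitch) Rx(roll)).
In Python, from station import ctrl, vision, order gives the robot as it stands. The module is installed in compiled form; this text tells all that it offers.
- The arm moves only by the shell command python3 -m creep 'ROWS'. ROWS is JSON, a list of rows, each an object with "travel": the shift along the world's x, y, z in m, a list of three; "rot": the turn, a rotation vector about the world's x, y, z in rad, a list of three; "grip": the opening, from 0 (shut) to 1 (fully open). In form: [{"travel": [x, y, z], "rot": [wx, wy, wz], "grip": grip}, ...]. A call has 1 to 20 rows; each row is the pose to reach, as a shift and turn from the pose commanded when the call began; what a row does not reach only later rows make up. A row lasts 1/12 s, in which the tool goes at most 41.7 mm and 7.16 degrees, less where a joint would pass 70% of its speed; a pose out of reach is approached as far as the arm can. A call with a gripper value outside its range is refused whole. The fingers move at their own pace and stop on an object; the grip force is fixed at half the most. Time passes only in rows, so rows that repeat a pose let the fingers close. It gives the time, the measured TCP pose, the force, the opening and the grip force at its end, in the units of the state.
- ctrl.state(): the state, without advancing time (a new reading comes with each control period).
- vision.grab_frame(name): name is "scene" or "side" or "wrist"; returns a dict with "image" (400x640x3 uint8, red, green, blue), "depth" (400x640 float32, m along the optical axis (not along the pixel's ray), 0 where there is no reading), "mtx" (3x3 intrinsics, pixels), "R" (3x3) and "t" (3): a world point X has camera coordinates R X + t. Camera axes: x right, y down, z forward; pixel columns grow to the right and rows downward; lengths in m; the calibration is good to about 2 mm. A picture is of the moment at which its call begins.
- order.job_done(): hands the job in; it is judged then, once.
The state is a dict: "time": time; "joint_positions": joint angles; "joint_velocities": joint speeds; "joint_torque": joint torques, N m; "ee_pos": TCP position; "tool_rot": TCP orientation; "ft_force": force on the tool from outside, world axes, zero at the start; "wrist_torque": the same for the moment, N m; "grip_width": finger opening in m; "grasp_force": force on a finger pad.
Only numpy, scipy, OpenCV 4.12 (cv2) and the standard library are available. Lean on these libraries where they do the work, as an engineer would, in place of code of your own. Each camera call takes 0.05 s, during which the arm holds its last target. There are 200 camera calls.

## Working session

There is one attempt and no reset: what is moved stays moved. The work goes in short steps, Python scripts to look and compute and a shell command to move; the robot and the scene stay as the last step left them, time stands still between calls to the robot, and variables do not carry over. Pictures are saved under pics/ and viewed, at most 10 in all, crops included, and the job is handed in when it is done.

```bash
mkdir -p pics; cat > h.py <<'E'
import numpy as np, cv2
from station import ctrl, vision, order
def pts(f):
    K=f["mtx"];d=f["depth"];v,u=np.mgrid[0:400,0:640]
    c=np.stack([(u-K[0,2])/K[0,0]*d,(v-K[1,2])/K[1,1]*d,d],-1)
    return (c-f["t"])@f["R"]
def ray(f,u,v,z):
    o=-f["R"].T@f["t"];r=f["R"].T@np.linalg.inv(f["mtx"])@[u,v,1]
    return o+r*(z-o[2])/r[2]
E
python3 - <<'E'
from h import *
print(ctrl.state(),ctrl.grip_point_offset)
for n in ["scene","side"]:
    f=vision.grab_frame(n);np.savez(n,**f)
    cv2.imwrite(f"pics/{n}0.png",f["image"][...,::-1])
    print(n,-f["R"].T@f["t"],f["mtx"][0,0],f["R"].round(2).tolist())
E
```

```text
{'time': 0.0, 'joint_positions': array([-77.53330649,  23.60296952,  -0.72800567,  91.50391719,
         0.32027686,  64.98878968,  -4.71079405]), 'joint_velocities': array([-0.11287329,  0.06354667,  0.10050786,  0.0380017 , -0.09594149,
       -0.00934817,  0.14588872]), 'joint_torque': array([-1.93996543e-04, -6.00636292e+01,  6.81974273e-01, -2.99390298e+01,
        1.38716673e-02,  1.09068380e-02,  4.46721913e-06]), 'ee_pos': array([0.17615778, 0.59944715, 0.40382169]), 'tool_rot': array([-1.79906564e+02,  6.23120919e-03,  1.63625514e+02]), 'ft_force': array([ 0.72395713, -0.19775246,  0.2743174 ]), 'wrist_torque': array([ 0.00997845, -0.00230789,  0.05307462]), 'grasp_force': 0.0, 'grip_width': 0.08550561255102762} 0.1547
scene [1.1061822 0.596883  1.2205325] 466.5548140969658 [[-0.73, 0.68, 0.01], [0.54, 0.59, -0.6], [-0.42, -0.43, -0.8]]
side [ 0.07975045 -1.24047983  1.00315172] 472.04705140382464 [[0.94, -0.33, -0.0], [-0.19, -0.54, -0.82], [0.27, 0.77, -0.58]]
```

View pics/scene0.png

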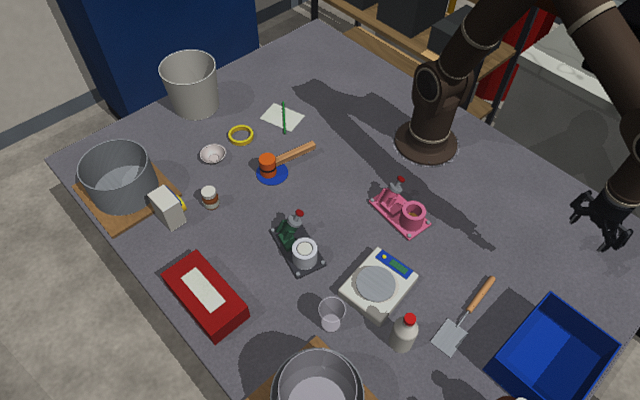

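View pics/side0.png

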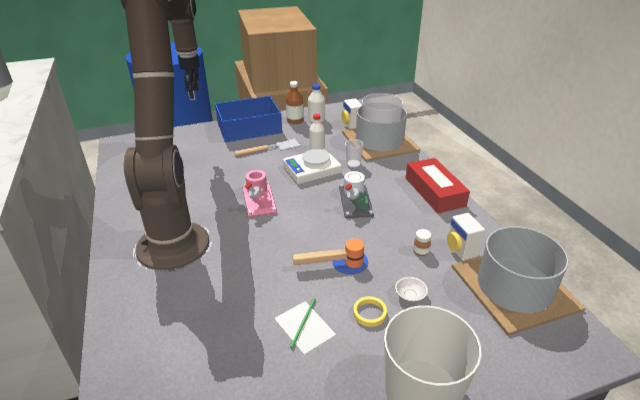

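The scene view shows the mallet head at (267,165) with its handle running to (313,146), and the blue pad at (272,174). The dark jig is at (298,245) with its red cap at (299,213) and its mould at (305,252). The balance is at (378,284).
Things that could be mistaken for what I want:
- **Red cap:** dark jig (299,213), pink jig (401,181), wash bottle (410,320). I choose the dark jig.
- **Orange/wood:** mallet (267,165), spatula handle (482,290). I choose the mallet.

```bash
python3 - <<'E'
from h import *
F={n:dict(np.load(n+".npz")) for n in ["scene","side"]}
box={"scene":{"malletorange":(245,285,140,185),"handle":(275,322,135,172),"pad":(250,295,155,190),"cap":(285,310,203,222),"jig":(265,330,203,280),"pan":(335,425,240,325)},
"side":{"malletorange":(340,370,235,270),"handle":(288,345,245,270),"pad":(325,375,240,275),"cap":(340,356,180,192),"jig":(335,375,168,218),"pan":(280,345,145,185)}}
for n,f in F.items():
    P=pts(f);hsv=cv2.cvtColor(f["image"],cv2.COLOR_RGB2HSV);H,S,V=[hsv[...,i].astype(int) for i in range(3)]
    def sel(k,m):
        a,b,c,d=box[n][k];q=np.zeros_like(m);q[c:d,a:b]=m[c:d,a:b];return q&(f["depth"]>0)
    o=sel("malletorange",(H<12)&(S>200)&(V>120))
    p=P[o];top=p[p[:,2]>p[:,2].max()-.006];print(n,"orange top",len(top),top.mean(0).round(4),top.min(0).round(3),top.max(0).round(3))
    h=sel("handle",(H>8)&(H<20)&(S>80)&(S<200)&(V>110));p=P[h];t=p[p[:,2]>np.percentile(p[:,2],50)-.003]
    m=t.mean(0);d=np.linalg.svd(t-m)[2][0];print(" handle",len(t),m.round(4),d.round(3),t.min(0).round(3),t.max(0).round(3))
    b=sel("pad",(H>100)&(H<130)&(S>150));p=P[b];p=p[p[:,2]<.012];print(" pad",len(p),p.min(0).round(3),p.max(0).round(3))
    r=sel("cap",((H<8)|(H>172))&(S>150)&(V>70));p=P[r];print(" cap",len(p),p.mean(0).round(4),p.min(0).round(3),p.max(0).round(3), np.argwhere(r).mean(0)[::-1])
    a=sel("jig",np.ones_like(H)>0);p=P[a&(abs(P[...,2]-.075)<.004)&(S<60)];c,rad=cv2.minEnclosingCircle(p[:,:2].astype(np.float32)) ;print(" rim",len(p),c,rad,p[:,2].mean())
    g=a&(V<75)&(abs(P[...,2]-.012)<.005);p=P[g];print(" base",len(p),cv2.minAreaRect(p[:,:2].astype(np.float32)))
    a=sel("pan",np.ones_like(H)>0);p=P[a&(abs(P[...,2]-.059)<.004)];print(" pan",len(p),cv2.minEnclosingCircle(p[:,:2].astype(np.float32)),np.median(p[:,2]),p.min(0),p.max(0))
s,q=F["scene"]["image"][190:290,230:350,::-1],F["side"]["image"][160:260,290:410,::-1]
cv2.imwrite("pics/c1.png",cv2.resize(np.vstack([s,q]),None,fx=3,fy=3,interpolation=2))
E
```

```text
scene orange top 13 [ 0.5227 -0.2649  0.0785] [ 0.501 -0.288  0.077] [ 0.538 -0.244  0.082]
 handle 244 [ 0.4112 -0.2484  0.0519] [ 0.984 -0.178  0.001] [ 0.331 -0.273  0.047] [ 0.495 -0.224  0.062]
 pad 316 [ 0.449 -0.313 -0.003] [ 0.558 -0.209  0.011]
 cap 40 [ 0.5901 -0.0193  0.0996] [ 0.535 -0.087  0.001] [ 0.604 -0.004  0.111] [299.25  212.425]
 rim 443 (0.6366822719573975, 0.03003622032701969) 0.08142619580030441 0.07483443879811316
 base 545 ((0.6402155756950378, 0.022290639579296112), (0.19076906144618988, 0.10067354142665863), 74.87760162353516)
 pan 1045 ((0.6269962787628174, 0.2849683165550232), 0.10681206732988358) 0.05911697369706412 [0.52087829 0.22492798 0.05500614] [0.73311427 0.33407986 0.06297219]Traceback (most recent call last):
  File "<stdin>", line 10, in <module>
    return umr_maximum(a, axis, None, out, keepdims, initial, where)
ValueError: zero-size array to reduction operation maximum which has no identity
```

```bash
python3 - <<'E'
from h import *
F={n:dict(np.load(n+".npz")) for n in ["scene","side"]}
B={"scene":{"o":(245,285,140,185),"h":(275,322,135,172),"p":(250,295,155,190),"cap":(285,310,203,222),"rim":(285,325,232,275),"base":(265,330,213,280),"pan":(345,405,255,312),"case":(335,425,240,325)},
"side":{"o":(340,370,235,270),"h":(288,348,245,270),"p":(325,375,240,275),"cap":(340,356,180,194),"rim":(340,370,168,200),"base":(335,375,168,218),"pan":(295,335,148,172),"case":(280,345,145,185)}}
def circ(p):
    A=np.c_[2*p,np.ones(len(p))];x=np.linalg.lstsq(A,(p**2).sum(1),rcond=None)[0];return x[:2].round(4),np.sqrt(x[2]+x[:2]@x[:2]).round(4)
for n,f in F.items():
    P=pts(f);hsv=cv2.cvtColor(f["image"],cv2.COLOR_RGB2HSV);H,S,V=[hsv[...,i].astype(int) for i in range(3)]
    def sel(k,m):
        a,b,c,d=B[n][k];q=np.zeros(H.shape,bool);q[c:d,a:b]=True;return P[q&m&(f["depth"]>0)]
    p=sel("o",(H<14)&(S>170)&(V>90));s=p[(p[:,2]>.012)&(p[:,2]<.066)]
    print(n,"orange z",len(p),p[:,2].max().round(3),"side fit",circ(s[:,:2]))
    t=p[p[:,2]>.0705];print(" top mean",len(t),t.mean(0).round(4),(t.min(0)+t.max(0))/2)
    p=sel("h",(H>5)&(H<25)&(S>60)&(V>80));t=p[(p[:,2]>.046)&(p[:,2]<.06)]
    m=t.mean(0);d=np.linalg.svd(t-m)[2][0];print(" handle",len(t),m.round(4),d.round(3),t.min(0).round(3),t.max(0).round(3))
    p=sel("p",(H>100)&(H<130)&(S>120));p=p[p[:,2]<.012];print(" pad",len(p),(p.min(0)+p.max(0))/2,p.max(0)-p.min(0),circ(p[cv2.convexHull(p[:,:2].astype(np.float32),returnPoints=False)[:,0]][:,:2]))
    p=sel("cap",((H<8)|(H>172))&(S>120)&(V>60));p=p[p[:,2]>.06];print(" cap",len(p),p.mean(0).round(4),p.min(0).round(3),p.max(0).round(3))
    p=sel("rim",abs(P[...,2]-.074)<.004);print(" rim",len(p),cv2.minEnclosingCircle(p[:,:2].astype(np.float32)),p.mean(0))
    p=sel("base",(abs(P[...,2]-.012)<.006)&(V<90));print(" base",cv2.minAreaRect(p[:,:2].astype(np.float32)))
    p=sel("pan",abs(P[...,2]-.059)<.004);print(" pan",len(p),cv2.minEnclosingCircle(p[:,:2].astype(np.float32)),p.mean(0))
    p=sel("case",abs(P[...,2]-.04)<.004);print(" case",cv2.minAreaRect(p[:,:2].astype(np.float32)))
    print(" maxz jig", [sel(k,V>-1)[:,2].max() for k in ("rim","base")])
s,q=F["scene"]["image"][190:290,230:350,::-1],F["side"]["image"][160:260,290:410,::-1]
cv2.imwrite("pics/c2.png",cv2.resize(np.hstack([s,q]),None,fx=3,fy=3,interpolation=2))
E
```

```text
scene orange z 317 0.082 side fit (array([ 0.5133, -0.2691]), np.float64(0.0268))
 top mean 149 [ 0.5147 -0.268   0.0743] [ 0.51406855 -0.26822057  0.07645679]
 handle 258 [ 0.4114 -0.2481  0.0516] [ 0.985 -0.174 -0.001] [ 0.331 -0.273  0.046] [ 0.497 -0.224  0.058]
 pad 328 [ 0.50144685 -0.25946438  0.00425936] [0.11408439 0.10635313 0.01447166] (array([ 0.5028, -0.2616]), np.float64(0.0551))
 cap 41 [ 0.5934 -0.016   0.1046] [ 0.582 -0.029  0.097] [ 0.604 -0.004  0.111]
 rim 400 ((0.6532179117202759, 0.07010111212730408), 0.03817380964756012) [0.65311186 0.07033244 0.07406423]
 base ((0.6346264481544495, 0.0016091465950012207), (0.23361623287200928, 0.10067351162433624), 74.87789154052734)
 pan 1029 ((0.5766269564628601, 0.2795684039592743), 0.056139253079891205) [0.57737425 0.28092751 0.05909402]
 case ((0.5846896767616272, 0.2813878655433655), (0.24181173741817474, 0.15019504725933075), 6.91998291015625)
 maxz jig [np.float64(0.08244327366036615), np.float64(0.11106553024395886)]Traceback (most recent call last):
  File "<stdin>", line 12, in <module>
    return umr_maximum(a, axis, None, out, keepdims, initial, where)
ValueError: zero-size array to reduction operation maximum which has no identity
```

```bash
python3 - <<'E'
from h import *
F={n:dict(np.load(n+".npz")) for n in ["scene","side"]}
f=F["side"];d=f["depth"];print((d>0).mean(),d.max())
hsv=cv2.cvtColor(f["image"],cv2.COLOR_RGB2HSV);print(hsv[245,355],pts(f)[245,355],hsv[257,320],pts(f)[257,320],hsv[160,315],pts(f)[160,315])
# cap by image ray in both views
R=[]
for n,b in (("scene",(285,312,203,222)),("side",(338,358,178,196))):
    f=F[n];hsv=cv2.cvtColor(f["image"],cv2.COLOR_RGB2HSV);H,S,V=[hsv[...,i].astype(int) for i in range(3)]
    q=np.zeros(H.shape,bool);q[b[2]:b[3],b[0]:b[1]]=True
    m=q&((H<8)|(H>172))&(S>110)&(V>60);vu=np.argwhere(m);c=(vu.min(0)+vu.max(0))/2;print(n,m.sum(),vu.mean(0)[::-1],vu.min(0),vu.max(0))
    o=-f["R"].T@f["t"];r=f["R"].T@np.linalg.inv(f["mtx"])@[*vu.mean(0)[::-1],1];R.append((o,r/np.linalg.norm(r)))
A=sum(np.eye(3)-np.outer(r,r) for o,r in R);bb=sum((np.eye(3)-np.outer(r,r))@o for o,r in R);X=np.linalg.solve(A,bb);print("cap",X,[np.linalg.norm(np.cross(X-o,r)) for o,r in R])
s,q=F["scene"]["image"][190:290,230:350,::-1],F["side"]["image"][140:240,290:410,::-1]
cv2.imwrite("pics/c2.png",cv2.resize(np.hstack([s,q]),None,fx=3.3,fy=3.3,interpolation=2))
E
```

```text
0.969734375 3.9999976
[ 14 156 252] [ 0.51287379 -0.27500152  0.07297793] [ 14  95 185] [ 0.40814193 -0.26016617  0.04460578] [ 90   2 221] [0.56251437 0.24812254 0.05877026]
scene 46 [299.13043478 212.39130435] [209 296] [216 303]
side 29 [347.86206897 186.17241379] [184 345] [189 351]
cap [ 0.59126992 -0.01874236  0.10129154] [np.float64(0.0002093446503512476), np.float64(0.00020934465035109907)]
```

View pics/c2.png

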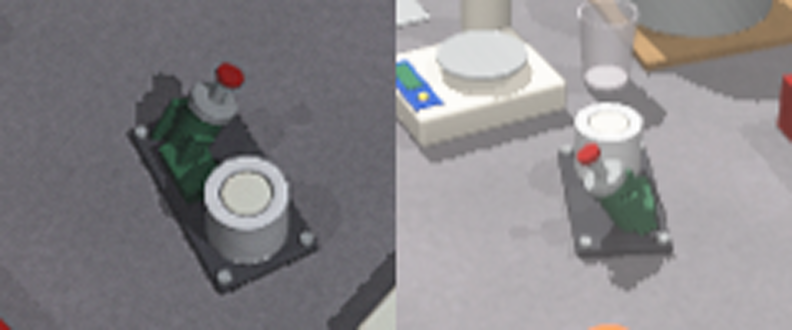

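The crop shows the dark jig with its green barrel and red-capped pin, scene (299,212) and side (348,186). The white puck sits in the aluminium mould at scene (305,250), and nothing on it is pink, so this is the right jig. I'll move above the mallet and measure it with the wrist camera.

```bash
python3 -m creep '[{"travel":[0.04,0,0],"rot":[0,0,-0.12],"grip":1},{"travel":[0.08,-0.01,0],"rot":[0,0,-0.24],"grip":1},{"travel":[0.12,-0.02,0],"rot":[0,0,-0.36],"grip":1},{"travel":[0.15,-0.045,0],"rot":[0,0,-0.48],"grip":1},{"travel":[0.18,-0.07,0],"rot":[0,0,-0.6],"grip":1},{"travel":[0.2,-0.105,0],"rot":[0,0,-0.72],"grip":1},{"travel":[0.22,-0.14,0],"rot":[0,0,-0.84],"grip":1},{"travel":[0.24,-0.175,0],"rot":[0,0,-0.96],"grip":1},{"travel":[0.25,-0.215,0],"rot":[0,0,-1.08],"grip":1},{"travel":[0.26,-0.255,0],"rot":[0,0,-1.2],"grip":1},{"travel":[0.265,-0.295,0],"rot":[0,0,-1.32],"grip":1},{"travel":[0.27,-0.335,0],"rot":[0,0,-1.44],"grip":1},{"travel":[0.27,-0.375,0],"rot":[0,0,-1.56],"grip":1},{"travel":[0.27,-0.415,0],"rot":[0,0,-1.68],"grip":1},{"travel":[0.27,-0.455,0],"rot":[0,0,-1.8],"grip":1},{"travel":[0.27,-0.495,0],"rot":[0,0,-1.92],"grip":1},{"travel":[0.27,-0.535,0],"rot":[0,0,-2.04],"grip":1},{"travel":[0.27,-0.575,0],"rot":[0,0,-2.16],"grip":1},{"travel":[0.27,-0.615,0],"rot":[0,0,-2.28],"grip":1},{"travel":[0.27,-0.615,0],"rot":[0,0,-2.28],"grip":1}]'
python3 - <<'E'
from h import *
s=ctrl.state();print(s["joint_positions"],s["ee_pos"],s["tool_rot"])
f=vision.grab_frame("wrist");np.savez("w1",**f);cv2.imwrite("pics/w1.png",f["image"][...,::-1])
print(-f["R"].T@f["t"],f["R"].round(2).tolist(),f["mtx"][0,0])
E
```

```text
time: 1.77
ee_pos: [0.4453, -0.0227, 0.4051]
tool_rot: [179.9, 0.0, 32.1]
ft_force: [-0.5, -0.4, -0.4]
grip_width: 0.0855
grasp_force: 0.0
[-41.37833097   5.58710932  41.60398415 117.05100406  -4.2425944
  58.79466101 -55.65105413] [ 0.44527578 -0.02269845  0.40507404] [1.79912013e+02 7.63695749e-03 3.20602386e+01]
[0.50963817 0.01722304 0.37410294] [[0.53, -0.85, 0.0], [-0.81, -0.51, 0.3], [-0.25, -0.16, -0.96]] 343.0751016206707
```

View pics/w1.png

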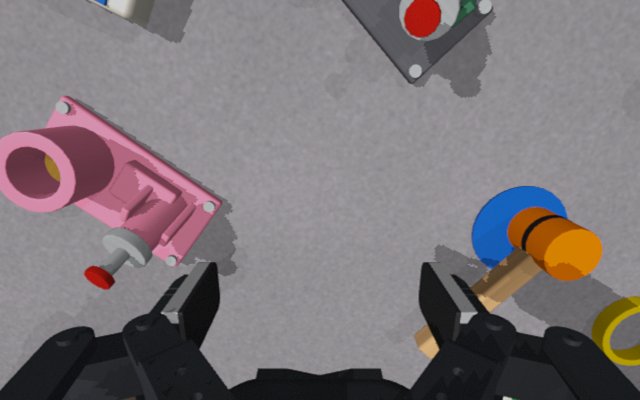

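The wrist view shows the dark jig's red cap at (423,17), the mallet head at (570,248) with its handle end at (425,340), the pad at (520,235), and the pink decoy at (90,190).

```bash
python3 - <<'E'
from h import *
f=dict(np.load("w1.npz"));P=pts(f);hsv=cv2.cvtColor(f["image"],cv2.COLOR_RGB2HSV);H,S,V=[hsv[...,i].astype(int) for i in range(3)]
def cen(m,a,b,c,d):
    q=np.zeros(H.shape,np.uint8);q[c:d,a:b]=(m[c:d,a:b]*255)
    k=max(cv2.findContours(q,0,2)[0],key=cv2.contourArea);q=np.zeros_like(q);cv2.drawContours(q,[k],-1,255,-1);return k,q>0
red=((H<8)|(H>172))&(S>150)&(V>90)
k,q=cen(red,395,450,0,45);p=P[q];print("cap",cv2.fitEllipse(k),cv2.contourArea(k),p.mean(0),p.min(0),p.max(0))
m=p.mean(0);print(" normal",np.linalg.svd(p-m)[2][2])
k,q=cen((H<20)&(S>190)&(V>150),500,610,195,290);p=P[q&(abs(P[...,2]-.074)<.004)];print("head top",len(p),cv2.minEnclosingCircle(p[:,:2].astype(np.float32)),p.mean(0))
k,q=cen((H>5)&(H<22)&(S>60)&(S<185)&(V>60),405,545,245,365);p=P[q&(abs(P[...,2]-.052)<.004)];print("handle",len(p),p.mean(0),cv2.minAreaRect(p[:,:2].astype(np.float32)))
k,q=cen((H>95)&(H<130)&(S>150),460,580,175,275);p=P[q&(abs(P[...,2]-.004)<.004)];print("pad",len(p),cv2.minEnclosingCircle(p[:,:2].astype(np.float32)))
E
```

```text
cap ((422.18609619140625, 16.719165802001953), (33.938133239746094, 40.350372314453125), 25.777301788330078) 1030.0 [ 0.5924059  -0.01691306  0.10569   ] [ 0.50963817 -0.02915488  0.097139  ] [0.6048398  0.01722304 0.37410294]
 normal [0.88235957 0.42873172 0.19398636]
head top 2384 ((0.5134308338165283, -0.26848745346069336), 0.028433378785848618) [ 0.51493106 -0.26676748  0.07363762]
handle 1350 [ 0.45497706 -0.25585236  0.05132438] ((0.45391517877578735, -0.25712260603904724), (0.024424098432064056, 0.07301504164934158), 80.23161315917969)
pad 3272 ((0.5058287978172302, -0.2603257894515991), 0.05512090027332306)
```

```bash
python3 -m creep '[{"travel":[0.001,-0.03,0],"rot":[0,0,-0.12],"grip":1},{"travel":[0.002,-0.07,0],"rot":[0,0,-0.24],"grip":1},{"travel":[0.004,-0.11,0],"rot":[0,0,-0.36],"grip":1},{"travel":[0.006,-0.15,0],"rot":[0,0,-0.48],"grip":1},{"travel":[0.008,-0.19,-0.01],"rot":[0,0,-0.6],"grip":1},{"travel":[0.008,-0.22,-0.04],"rot":[0,0,-0.7],"grip":1},{"travel":[0.008,-0.24,-0.07],"rot":[0,0,-0.745],"grip":1},{"travel":[0.008,-0.243,-0.1],"rot":[0,0,-0.745],"grip":1},{"travel":[0.008,-0.243,-0.1],"rot":[0,0,-0.745],"grip":1},{"travel":[0.008,-0.243,-0.1],"rot":[0,0,-0.745],"grip":1}]'; python3 -c "
from h import *
s=ctrl.state();print(s['joint_positions'],s['ee_pos'],s['tool_rot'])"
```

```text
time: 2.65
ee_pos: [0.454, -0.2577, 0.3035]
tool_rot: [-180.0, 0.2, -9.7]
ft_force: [-0.1, 0.8, -0.7]
grip_width: 0.0852
grasp_force: 0.0
[-12.66240247  26.44934251  48.53804218 114.13541347 -25.42500687
  50.76253462 -50.13482406] [ 0.45402205 -0.25768514  0.30351998] [-179.97948227    0.24285211   -9.66920476]
```

```bash
python3 -m creep '[{"travel":[0,0,-0.03],"rot":[0,0,0],"grip":1},{"travel":[0,-0.001,-0.06],"rot":[0,0,0],"grip":1},{"travel":[0,-0.001,-0.085],"rot":[0,0,0],"grip":1},{"travel":[0,-0.001,-0.1],"rot":[0,0,0],"grip":1},{"travel":[0,-0.001,-0.111],"rot":[0,0,0],"grip":1},{"travel":[0,-0.001,-0.111],"rot":[0,0,0],"grip":1},{"travel":[0,-0.001,-0.111],"rot":[0,0,0],"grip":0},{"travel":[0,-0.001,-0.111],"rot":[0,0,0],"grip":0},{"travel":[0,-0.001,-0.111],"rot":[0,0,0],"grip":0},{"travel":[0,-0.001,-0.111],"rot":[0,0,0],"grip":0},{"travel":[0,-0.001,-0.111],"rot":[0,0,0],"grip":0},{"travel":[0,-0.001,-0.111],"rot":[0,0,0],"grip":0},{"travel":[0,-0.001,-0.111],"rot":[0,0,0],"grip":0},{"travel":[0,-0.001,-0.111],"rot":[0,0,0],"grip":0},{"travel":[0,-0.001,-0.111],"rot":[0,0,0],"grip":0}]'; python3 - <<'E'
from h import *
from scipy.spatial.transform import Rotation as Rn
s=ctrl.state();T=s["ee_pos"];R=Rn.from_euler("xyz",s["tool_rot"],degrees=True);print(s)
# mallet face centre in the tool frame, target pose
Rm=Rn.from_euler("z",-9.8,degrees=True);m=np.array([.5134,-.2685,.004])
n=np.array([-.5*np.cos(np.radians(-15.1)),-.5*np.sin(np.radians(-15.1)),.866]);top=np.array([.5925,-.0169,.1054])
a=np.radians(74.9);x=np.array([np.cos(a),np.sin(a),0]);Rt=Rn.from_matrix(np.c_[x,np.cross(n,x),n])
D=Rt*Rm.inv();print("rotvec",D.as_rotvec())
for h in (.05,.0,-.02): print(h,"TCP",top+h*n+D.apply(T-m),"shift",top+h*n+D.apply(T-m)-T)
print(n)
E
```

```text
time: 3.9
ee_pos: [0.4544, -0.2594, 0.1944]
tool_rot: [-180.0, -0.1, -9.7]
ft_force: [-1.3, 1.9, 7.1]
grip_width: 0.0234
grasp_force: 60.4
{'time': 3.9, 'joint_positions': array([ -4.74520507,  35.71851223,  39.02732428, 117.74550864,
       -36.01874414,  38.77941618, -41.5607016 ]), 'joint_velocities': array([-0.10937403,  0.03046626, -0.01816795,  0.07697447, -0.02232428,
        0.0196659 ,  0.03377374]), 'joint_torque': array([ 4.88961563e-01, -4.92561758e+01,  1.12449226e+01, -1.61924011e+01,
       -1.00114779e-02, -5.64573258e-01, -6.55128784e-02]), 'ee_pos': array([ 0.45444043, -0.25941634,  0.19440821]), 'tool_rot': array([-1.79974486e+02, -5.74524062e-02, -9.68972161e+00]), 'ft_force': array([-1.25240493,  1.86126543,  7.11034024]), 'wrist_torque': array([0.27594785, 0.09915962, 0.03368721]), 'grasp_force': 60.4164183139801, 'grip_width': 0.023440664871428145}
rotvec [-0.48339002 -0.30854678  1.44173673]
0.05 TCP [ 0.46181298 -0.04341633  0.31413933] shift [0.00737255 0.21600001 0.11973112]
0.0 TCP [ 0.4859498  -0.04992895  0.27083933] shift [0.03150937 0.20948739 0.07643112]
-0.02 TCP [ 0.49560452 -0.05253399  0.25351933] shift [0.0411641  0.20688235 0.05911112]
[-0.48273632  0.13025225  0.866     ]
```

```bash
python3 -m creep '[{"travel":[0,0,0.02],"rot":[0,0,0],"grip":0},{"travel":[0,0,0.05],"rot":[0,0,0],"grip":0},{"travel":[0,0,0.085],"rot":[0,0,0],"grip":0},{"travel":[0,0,0.12],"rot":[0,0,0],"grip":0},{"travel":[0,0.01,0.15],"rot":[-0.034,-0.022,0.103],"grip":0},{"travel":[0,0.03,0.17],"rot":[-0.069,-0.044,0.206],"grip":0},{"travel":[0,0.05,0.18],"rot":[-0.104,-0.066,0.309],"grip":0},{"travel":[0,0.07,0.18],"rot":[-0.138,-0.088,0.412],"grip":0},{"travel":[0,0.09,0.18],"rot":[-0.173,-0.11,0.515],"grip":0},{"travel":[0,0.11,0.18],"rot":[-0.207,-0.132,0.618],"grip":0},{"travel":[0,0.13,0.18],"rot":[-0.242,-0.154,0.721],"grip":0},{"travel":[0,0.15,0.18],"rot":[-0.276,-0.176,0.824],"grip":0},{"travel":[0,0.17,0.18],"rot":[-0.311,-0.198,0.927],"grip":0},{"travel":[0,0.185,0.18],"rot":[-0.345,-0.22,1.03],"grip":0},{"travel":[0,0.2,0.18],"rot":[-0.38,-0.242,1.133],"grip":0},{"travel":[0.001,0.21,0.18],"rot":[-0.414,-0.264,1.236],"grip":0},{"travel":[0.002,0.217,0.17],"rot":[-0.449,-0.286,1.339],"grip":0},{"travel":[0.002,0.217,0.15],"rot":[-0.483,-0.309,1.442],"grip":0},{"travel":[0.002,0.217,0.128],"rot":[-0.483,-0.309,1.442],"grip":0},{"travel":[0.002,0.217,0.128],"rot":[-0.483,-0.309,1.442],"grip":0}]'; python3 - <<'E'
from h import *
for n in ["side"]:
    f=vision.grab_frame(n);np.savez(n+"2",**f)
s=ctrl.state();print(s["joint_positions"],s["ee_pos"],s["tool_rot"],s["grip_width"])
g=vision.grab_frame("scene");np.savez("scene2",**g)
a,b=f["image"][80:230,250:450,::-1],g["image"][100:250,220:420,::-1]
cv2.imwrite("pics/s2.png",cv2.resize(np.hstack([a,b]),None,fx=2,fy=2,interpolation=2))
E
```

```text
time: 5.57
ee_pos: [0.4538, -0.0423, 0.3182]
tool_rot: [150.4, 0.3, 75.0]
ft_force: [-1.0, -1.4, -3.7]
grip_width: 0.023
grasp_force: 60.3
[-42.57972235   7.8523621   42.21113404 133.30002985  14.90776027
  12.8299663  -30.7330759 ] [ 0.45465242 -0.04274256  0.31983617] [150.32025359   0.2187126   74.90397926] 0.023063135823048454
```

View pics/s2.png

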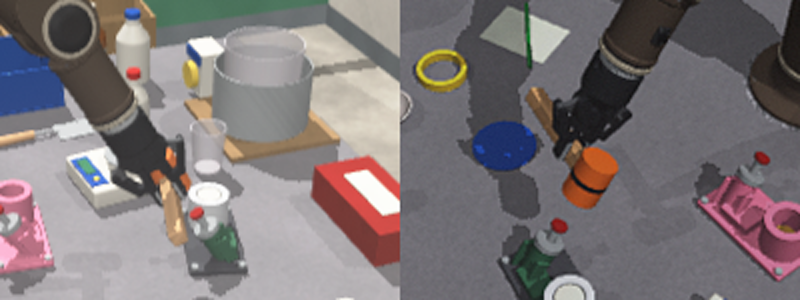

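Side view, left half: the mallet is held above the jig. Scene view, right half: the head at (590,178) has its axis pointing along the pin at (557,228). Next I'll approach 30 mm, then check the mallet's tilt and the joint margins.

```bash
python3 -m creep '[{"travel":[0.008,-0.002,-0.012],"rot":[0,0,0],"grip":0},{"travel":[0.017,-0.003,-0.023],"rot":[0,0,0],"grip":0},{"travel":[0.017,-0.003,-0.023],"rot":[0,0,0],"grip":0},{"travel":[0.017,-0.003,-0.023],"rot":[0,0,0],"grip":0}]'; python3 - <<'E'
from h import *
s=ctrl.state();print(s["joint_positions"],s["ee_pos"],s["tool_rot"],s["grip_width"])
n=np.array([-.4827,.1303,.866])
for c in ("scene","side"):
    f=vision.grab_frame(c);np.savez(c+"3",**f)
    P=pts(f);hsv=cv2.cvtColor(f["image"],cv2.COLOR_RGB2HSV);H,S,V=[hsv[...,i].astype(int) for i in range(3)]
    near=np.linalg.norm(P-np.array([.55,-.08,.16]),axis=-1)<.16
    o=near&(S>170)&(H<20)&(V>80)&(P[...,2]>.125);p=P[o]
    # plane via top face: points furthest along n
    d=p@n;t=p[d>np.percentile(d,99)-.008];m=t.mean(0)
    print(c,len(p),"n-extent",d.min(),d.max(),"top",len(t),m)
    for _ in range(3):
        w=np.linalg.svd(t-m)[2][2];w*=np.sign(w@n);r=abs((t-m)@w);t=t[r<np.percentile(r,85)];m=t.mean(0)
    print("  normal",w,"angle",np.degrees(np.arccos(w@n)))
    h=near&(S>50)&(S<170)&(H>5)&(H<22)&(V>60)&(P[...,2]>.1);p=P[h];m=p.mean(0);print("  handle",len(p),m,np.linalg.svd(p-m)[2][0],p.min(0),p.max(0))
E
```

```text
time: 6.0
ee_pos: [0.4735, -0.046, 0.2995]
tool_rot: [150.0, 0.0, 74.9]
ft_force: [-0.4, -0.2, -3.0]
grip_width: 0.023
grasp_force: 60.4
[-34.39293012  12.34941946  35.074499   132.03527449   8.32927228
   9.03016605 -24.73723749] [ 0.47350965 -0.04595252  0.2994874 ] [1.50004174e+02 3.32831289e-02 7.49130412e+01] 0.022950021272438698
scene 466 n-extent -0.16276283091461075 -0.09094574529420313 top 187 [ 0.55005906 -0.00216989  0.19601829]
  normal [-0.479776    0.13912707  0.86629016] angle 0.7091103533382348
  handle 313 [ 0.54400752 -0.10232686  0.17448188] [ 0.29846159  0.95360035 -0.03958603] [ 0.50495154 -0.19093806  0.13362679] [0.60270484 0.02256558 0.2620563 ]Traceback (most recent call last):
  File "<stdin>", line 10, in <module>
    return _quantile_unchecked(
        a, q, axis, out, overwrite_input, method, keepdims, weights)
    return _ureduce(a,
                    func=_quantile_ureduce_func,
    ...<5 lines>...
                    overwrite_input=overwrite_input,
                    method=method)
    r = func(a, **kwargs)
    result = _quantile(arr,
                       quantiles=q,
    ...<2 lines>...
                       out=out,
                       weights=wgt)
    slices_having_nans = np.isnan(arr[-1, ...])
                                  ~~~^^^^^^^^^
IndexError: index -1 is out of bounds for axis 0 with size 0
```

The mallet sits within 1° of the pin's axis, but joint 6 is near its lower limit of 7.2°. I'll turn the handle 60° about the pin axis, away from the robot, and tilt 4° less than the pin. Both give joint 6 more room.

```bash
cat >> h.py <<'E'
from scipy.spatial.transform import Rotation as Rn
T0=np.array([.45444,-.25942,.19441]);R0=Rn.from_euler("xyz",[180,0,-9.69],degrees=True)
m0=np.array([.5134,-.2685,.004]);Rm0=Rn.from_euler("z",-9.8,degrees=True);top=np.array([.5925,-.0169,.1054])
ax=lambda t:np.array([-np.sin(np.radians(t))*.9655,np.sin(np.radians(t))*.2605,np.cos(np.radians(t))])
n=ax(30);v=R0.inv().apply(m0-T0)          # face centre in tool frame
def goal(h,psi,tilt):
    z=ax(tilt);x=np.array([.2605,.9655,0]);Rt=Rn.from_rotvec(np.radians(psi)*z)*Rn.from_matrix(np.c_[x,np.cross(z,x),z])
    R=Rt*Rm0.inv()*R0;return top+h*n-R.apply(v),R
def shift(h,psi,tilt):
    s=ctrl.state();p,R=goal(h,psi,tilt);q=Rn.from_euler("xyz",s["tool_rot"],degrees=True)
    print("h",h,"travel",(p-s["ee_pos"]).round(4),"rot",(R*q.inv()).as_rotvec().round(3),"TCP",p.round(4))
def where():
    s=ctrl.state();q=Rn.from_euler("xyz",s["tool_rot"],degrees=True);f=s["ee_pos"]+q.apply(v)-top
    print("q",s["joint_positions"].round(1),"h",(f@n).round(4),"lateral",(f-f@n*n).round(4),"ft",s["ft_force"].round(1))
E
python3 - <<'E'
from h import *
where();shift(.05,60,26);shift(.03,60,26);shift(0,60,26)
E
```

```text
q [-34.5  12.3  35.1 132.1   8.3   9.  -24.7] h 0.0317 lateral [0.0027 0.0001 0.0015] ft [-0.6  0.  -3. ]
h 0.05 travel [0.0524 0.017  0.043 ] rot [-0.459  0.19   0.925] TCP [ 0.5255 -0.0287  0.3427]
h 0.03 travel [0.0621 0.0144 0.0257] rot [-0.459  0.19   0.925] TCP [ 0.5352 -0.0314  0.3254]
h 0 travel [ 0.0765  0.0105 -0.0003] rot [-0.459  0.19   0.925] TCP [ 0.5497 -0.0353  0.2994]
```

```bash
python3 -m creep '[{"travel":[0,0,0.025],"rot":[0,0,0],"grip":0},{"travel":[0.005,0.002,0.05],"rot":[-0.051,0.021,0.103],"grip":0},{"travel":[0.011,0.004,0.055],"rot":[-0.102,0.042,0.206],"grip":0},{"travel":[0.017,0.006,0.055],"rot":[-0.153,0.063,0.308],"grip":0},{"travel":[0.023,0.008,0.055],"rot":[-0.204,0.084,0.411],"grip":0},{"travel":[0.029,0.01,0.055],"rot":[-0.255,0.106,0.514],"grip":0},{"travel":[0.035,0.012,0.055],"rot":[-0.306,0.127,0.617],"grip":0},{"travel":[0.041,0.014,0.053],"rot":[-0.357,0.148,0.72],"grip":0},{"travel":[0.047,0.016,0.05],"rot":[-0.408,0.169,0.822],"grip":0},{"travel":[0.052,0.017,0.046],"rot":[-0.459,0.19,0.925],"grip":0},{"travel":[0.052,0.017,0.043],"rot":[-0.459,0.19,0.925],"grip":0},{"travel":[0.052,0.017,0.043],"rot":[-0.459,0.19,0.925],"grip":0},{"travel":[0.052,0.017,0.043],"rot":[-0.459,0.19,0.925],"grip":0}]'; python3 - <<'E'
from h import *
where();shift(.05,60,26);shift(.02,60,26)
E
```

```text
time: 7.18
ee_pos: [0.5247, -0.0286, 0.342]
tool_rot: [166.3, 22.3, 132.1]
ft_force: [0.4, 0.7, -3.1]
grip_width: 0.0228
grasp_force: 60.4
q [-24.   12.3  21.7 121.3   9.4  22.9  33.3] h 0.0498 lateral [-0.0009  0.0002 -0.0005] ft [ 0.4  0.7 -3.1]
h 0.05 travel [ 0.0008 -0.0002  0.0007] rot [-0.001 -0.     0.004] TCP [ 0.5255 -0.0287  0.3427]
h 0.02 travel [ 0.0153 -0.0041 -0.0253] rot [-0.001 -0.     0.004] TCP [ 0.54   -0.0327  0.3167]
```

```bash
python3 - <<'E'
from h import *
shift(.045,60,28)
E
```

```text
h 0.045 travel [-0.0033  0.0009 -0.005 ] rot [-0.01  -0.034  0.004] TCP [ 0.5214 -0.0276  0.337 ]
```

```bash
python3 -m creep '[{"travel":[-0.003,0.001,-0.005],"rot":[-0.01,-0.034,0.004],"grip":0},{"travel":[-0.003,0.001,-0.005],"rot":[-0.01,-0.034,0.004],"grip":0},{"travel":[-0.003,0.001,-0.005],"rot":[-0.01,-0.034,0.004],"grip":0}]'; python3 - <<'E'
from h import *
where();shift(.0,60,28);shift(-.024,60,28)
f=vision.grab_frame("scene")
P=pts(f);hsv=cv2.cvtColor(f["image"],cv2.COLOR_RGB2HSV);H,S,V=[hsv[...,i].astype(int) for i in range(3)]
o=(np.linalg.norm(P-(top+.08*n),axis=-1)<.08)&(S>170)&(H<20)&(V>80)&(P[...,2]>.125);p=P[o];d=p@n;t=p[d>np.percentile(d,99)-.008];m=t.mean(0)
for _ in range(3):
    w=np.linalg.svd(t-m)[2][2];w*=np.sign(w@n);r=abs((t-m)@w);t=t[r<np.percentile(r,85)];m=t.mean(0)
print(len(t),w,np.degrees(np.arccos(w@n)),"face est",((t.min(0)+t.max(0))/2-.07*w-top)@n, "lat",(lambda e:e-e@n*n)((t.min(0)+t.max(0))/2-.07*w-top))
E
```

```text
time: 7.43
ee_pos: [0.5216, -0.0272, 0.3368]
tool_rot: [165.3, 24.0, 132.1]
ft_force: [0.2, -0.3, -3.3]
grip_width: 0.0231
grasp_force: 60.4
q [-25.8  12.2  23.3 122.8  12.   19.8  30.7] h 0.0449 lateral [-0.0002  0.0005 -0.0002] ft [ 0.2 -0.3 -3.3]
h 0.0 travel [ 0.0215 -0.0063 -0.0388] rot [ 0.001 -0.001 -0.003] TCP [ 0.5432 -0.0335  0.298 ]
h -0.024 travel [ 0.0331 -0.0094 -0.0596] rot [ 0.001 -0.001 -0.003] TCP [ 0.5548 -0.0366  0.2772]
111 [-0.4630442   0.10809105  0.87971949] 1.860422327484995 face est 0.04433301647703799 lat [ 7.46184360e-04  3.20194195e-03 -6.62707388e-05]
```

```bash
python3 -m creep '[{"travel":[0.007,-0.002,-0.013],"rot":[0,0,0],"grip":0},{"travel":[0.019,-0.005,-0.035],"rot":[0,0,0],"grip":0},{"travel":[0.033,-0.009,-0.06],"rot":[0,0,0],"grip":0},{"travel":[0.033,-0.009,-0.06],"rot":[0,0,0],"grip":0},{"travel":[0.02,-0.005,-0.035],"rot":[0,0,0],"grip":0},{"travel":[0.005,0,-0.01],"rot":[0,0,0],"grip":0},{"travel":[-0.01,0,0.03],"rot":[0,0,0],"grip":0},{"travel":[-0.01,0,0.07],"rot":[0,0,0],"grip":0},{"travel":[-0.01,-0.02,0.1],"rot":[0,0,0],"grip":0},{"travel":[-0.01,-0.05,0.1],"rot":[0,0,0],"grip":0},{"travel":[-0.01,-0.09,0.1],"rot":[0,0,0],"grip":0},{"travel":[-0.01,-0.09,0.1],"rot":[0,0,0],"grip":0}]'; python3 - <<'E'
from h import *
where()
f=vision.grab_frame("side");g=vision.grab_frame("scene")
for f_,b in ((g,(265,335,190,275)),(f,(330,380,160,215))):
    P=pts(f_);hsv=cv2.cvtColor(f_["image"],cv2.COLOR_RGB2HSV);H,S,V=[hsv[...,i].astype(int) for i in range(3)]
    q=np.zeros(H.shape,bool);q[b[2]:b[3],b[0]:b[1]]=True
    p=P[q&((H<8)|(H>172))&(S>120)&(V>60)&(np.linalg.norm(P-top,axis=-1)<.05)];print("cap",len(p),p.mean(0) if len(p) else 0, (p.mean(0)-top)@n if len(p) else 0)
    p=P[q&(np.hypot(P[...,0]-.6533,P[...,1]-.0704)<.016)];print("puck top",len(p),np.median(p[:,2]) if len(p) else 0)
a,b=f["image"][80:230,250:450,::-1],g["image"][100:250,220:420,::-1]
cv2.imwrite("pics/s3.png",cv2.resize(np.hstack([a,b]),None,fx=2,fy=2,interpolation=2))
E
```

```text
time: 8.48
ee_pos: [0.5102, -0.125, 0.4391]
tool_rot: [165.2, 24.2, 131.7]
ft_force: [-0.3, -2.1, -2.4]
grip_width: 0.0232
grasp_force: 60.9
q [-20.4   3.9  29.5 116.    2.5  32.7  51.6] h 0.1259 lateral [ 0.0283 -0.1086  0.0321] ft [-0.3 -2.1 -2.4]
cap 41 [ 0.60453338 -0.02051988  0.08137094] -0.027090379835798865
puck top 88 0.09904504931989805
cap 27 [ 0.60292454 -0.02478286  0.08083621] -0.027332055456366133
puck top 34 0.10028960188736198
```

View pics/s3.png

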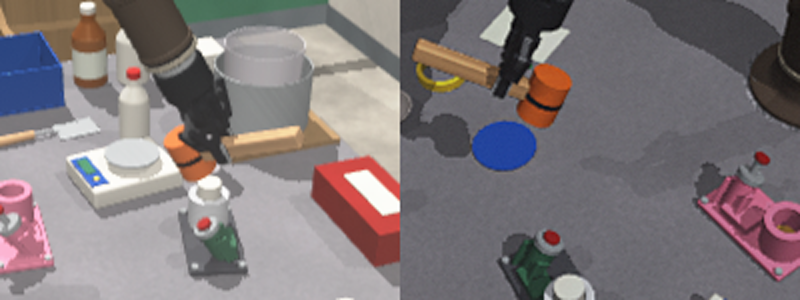

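The pin is down about 25 mm: the cap is now at scene crop (550,238), down at the collar. The puck stands proud in the mould, with its top at 0.099. Now the mallet goes back to the pad.

```bash
python3 - <<'E'
from h import *
s=ctrl.state();q=Rn.from_euler("xyz",s["tool_rot"],degrees=True)
f=vision.grab_frame("scene");P=pts(f);hsv=cv2.cvtColor(f["image"],cv2.COLOR_RGB2HSV);H,S,V=[hsv[...,i].astype(int) for i in range(3)]
m=(abs(P[...,0]-.5)<.08)&(abs(P[...,1]+.26)<.08)&(H>100)&(H<130)&(S>120)&(P[...,2]<.02);p=P[m];print("pad",len(p),cv2.minEnclosingCircle(p[:,:2].astype(np.float32)),p.mean(0))
print("travel",T0-s["ee_pos"],"rot",(R0*q.inv()).as_rotvec())
E
```

```text
pad 618 ((0.5014140605926514, -0.2639434039592743), 0.057702574878931046) [ 0.50396799 -0.26151124  0.00416675]
travel [-0.0565062  -0.13983972 -0.24325006] rot [ 0.6428817   0.02791082 -2.46074046]
```

```bash
python3 -m creep '[{"travel":[0,-0.01,0],"rot":[0.03,0.001,-0.116],"grip":0},{"travel":[-0.005,-0.02,0],"rot":[0.061,0.003,-0.232],"grip":0},{"travel":[-0.01,-0.03,0],"rot":[0.091,0.004,-0.348],"grip":0},{"travel":[-0.015,-0.04,0],"rot":[0.121,0.005,-0.464],"grip":0},{"travel":[-0.02,-0.05,0],"rot":[0.152,0.007,-0.58],"grip":0},{"travel":[-0.025,-0.06,0],"rot":[0.182,0.008,-0.696],"grip":0},{"travel":[-0.03,-0.07,0],"rot":[0.212,0.009,-0.812],"grip":0},{"travel":[-0.035,-0.08,0],"rot":[0.242,0.01,-0.928],"grip":0},{"travel":[-0.04,-0.09,0],"rot":[0.273,0.012,-1.044],"grip":0},{"travel":[-0.045,-0.1,0],"rot":[0.303,0.013,-1.16],"grip":0},{"travel":[-0.05,-0.11,0],"rot":[0.333,0.014,-1.276],"grip":0},{"travel":[-0.055,-0.12,0],"rot":[0.364,0.016,-1.392],"grip":0},{"travel":[-0.06,-0.13,0],"rot":[0.394,0.017,-1.508],"grip":0},{"travel":[-0.065,-0.132,0],"rot":[0.424,0.018,-1.624],"grip":0},{"travel":[-0.065,-0.132,0],"rot":[0.455,0.02,-1.74],"grip":0},{"travel":[-0.065,-0.132,0],"rot":[0.485,0.021,-1.856],"grip":0},{"travel":[-0.065,-0.132,0],"rot":[0.515,0.022,-1.972],"grip":0},{"travel":[-0.065,-0.132,0],"rot":[0.545,0.024,-2.088],"grip":0},{"travel":[-0.065,-0.132,0],"rot":[0.576,0.025,-2.204],"grip":0},{"travel":[-0.065,-0.132,0],"rot":[0.606,0.026,-2.32],"grip":0}]'; python3 - <<'E'
from h import *
s=ctrl.state();q=Rn.from_euler("xyz",s["tool_rot"],degrees=True);print(s["joint_positions"])
print("travel",T0+[-.009,.007,0]-s["ee_pos"],"rot",(R0*q.inv()).as_rotvec())
E
```

```text
time: 10.3
ee_pos: [0.4477, -0.2477, 0.4367]
tool_rot: [178.0, -0.3, -1.5]
ft_force: [0.3, 0.5, -3.4]
grip_width: 0.0234
grasp_force: 60.8
[-19.68435163  13.18793988  51.23137976 107.37328155  -9.61831779
  63.37266369 -56.59028007]
travel [-0.00228919 -0.00469261 -0.2422833 ] rot [ 0.03588387  0.00095089 -0.14241731]
```

Next I'll lower it to about 60 mm above the pad and check the mallet's tilt in the grip.

```bash
python3 -m creep '[{"travel":[-0.001,-0.002,-0.02],"rot":[0.018,0,-0.07],"grip":0},{"travel":[-0.002,-0.005,-0.05],"rot":[0.036,0.001,-0.142],"grip":0},{"travel":[-0.002,-0.005,-0.085],"rot":[0.036,0.001,-0.142],"grip":0},{"travel":[-0.002,-0.005,-0.12],"rot":[0.036,0.001,-0.142],"grip":0},{"travel":[-0.002,-0.005,-0.15],"rot":[0.036,0.001,-0.142],"grip":0},{"travel":[-0.002,-0.005,-0.17],"rot":[0.036,0.001,-0.142],"grip":0},{"travel":[-0.002,-0.005,-0.18],"rot":[0.036,0.001,-0.142],"grip":0},{"travel":[-0.002,-0.005,-0.18],"rot":[0.036,0.001,-0.142],"grip":0}]'; python3 - <<'E'
from h import *
s=ctrl.state();q=Rn.from_euler("xyz",s["tool_rot"],degrees=True);print(s["ee_pos"],s["tool_rot"])
print("travel",T0+[-.009,.007,0]-s["ee_pos"],"rot",(R0*q.inv()).as_rotvec())
for c in ("scene","side"):
    f=vision.grab_frame(c);P=pts(f);hsv=cv2.cvtColor(f["image"],cv2.COLOR_RGB2HSV);H,S,V=[hsv[...,i].astype(int) for i in range(3)]
    p=P[(np.linalg.norm(P-[.5,-.26,.1],axis=-1)<.09)&(S>120)&(H<20)&(V>80)&(P[...,2]>.035)&(P[...,0]>.475)]
    t=p[p[:,2]>np.percentile(p[:,2],97)-.008];m=t.mean(0)
    for _ in range(3):
        w=np.linalg.svd(t-m)[2][2];w*=np.sign(w[2]);r=abs((t-m)@w);t=t[r<np.percentile(r,85)];m=t.mean(0)
    print(c,len(t),w,"top z",m[2],"centre",cv2.minEnclosingCircle(t[:,:2].astype(np.float32)),"low z",p[:,2].min())
E
```

```text
time: 10.97
ee_pos: [0.4452, -0.2528, 0.255]
tool_rot: [179.9, 0.2, -9.4]
ft_force: [0.2, -0.6, -3.6]
grip_width: 0.0232
grasp_force: 60.7
[ 0.44517087 -0.25283377  0.25496988] [ 1.79942108e+02  1.64112097e-01 -9.37140022e+00]
travel [ 0.00026913  0.00041377 -0.06055988] rot [ 0.00052219 -0.00299206 -0.00556206]
scene 108 [-0.04585433 -0.01301571  0.99886334] top z 0.1357419565141344 centre ((0.5030533671379089, -0.2616174817085266), 0.02881520614027977) low z 0.06701552902879997
side 119 [3.09276831e-04 1.87338591e-03 9.99998197e-01] top z 0.13718489606240894 centre ((0.5034641623497009, -0.26572081446647644), 0.028171613812446594) low z 0.0674061324152205
```

```bash
python3 -m creep '[{"travel":[0,0,-0.02],"rot":[0,0,0],"grip":0},{"travel":[0,0,-0.04],"rot":[0,0,0],"grip":0},{"travel":[0,0,-0.052],"rot":[0,0,0],"grip":0},{"travel":[0,0,-0.059],"rot":[0,0,0],"grip":0},{"travel":[0,0,-0.062],"rot":[0,0,0],"grip":0},{"travel":[0,0,-0.062],"rot":[0,0,0],"grip":0},{"travel":[0,0,-0.062],"rot":[0,0,0],"grip":0},{"travel":[0,0,-0.061],"rot":[0,0,0],"grip":0.5},{"travel":[0,0,-0.061],"rot":[0,0,0],"grip":1},{"travel":[0,0,-0.061],"rot":[0,0,0],"grip":1},{"travel":[0,0,-0.061],"rot":[0,0,0],"grip":1},{"travel":[0,0,-0.061],"rot":[0,0,0],"grip":1},{"travel":[0,0,-0.061],"rot":[0,0,0],"grip":1},{"travel":[0,0,-0.04],"rot":[0,0,0],"grip":1},{"travel":[0,0,-0.01],"rot":[0,0,0],"grip":1},{"travel":[0,0,0.03],"rot":[0,0,0],"grip":1},{"travel":[0,0,0.07],"rot":[0,0,0],"grip":1},{"travel":[0,0,0.1],"rot":[0,0,0],"grip":1},{"travel":[0,0,0.1],"rot":[0,0,0],"grip":1}]'; python3 - <<'E'
from h import *
s=ctrl.state();print(s["ee_pos"],s["tool_rot"],s["joint_positions"])
for c in ("scene","side"):
    f=vision.grab_frame(c);np.savez(c+"4",**f);P=pts(f);hsv=cv2.cvtColor(f["image"],cv2.COLOR_RGB2HSV);H,S,V=[hsv[...,i].astype(int) for i in range(3)]
    p=P[(np.linalg.norm(P-[.5,-.26,.06],axis=-1)<.09)&(S>120)&(H<20)&(V>80)&(P[...,0]>.475)]
    t=p[abs(p[:,2]-.074)<.004];print(c,len(t),"top",t.mean(0),cv2.minEnclosingCircle(t[:,:2].astype(np.float32)))
    p=P[(np.hypot(P[...,0]-.653,P[...,1]-.07)<.03)&(abs(P[...,2]-.1)<.005)];print(" puck",len(p),p.mean(0),cv2.minEnclosingCircle(p[:,:2].astype(np.float32)))
    p=P[(np.hypot(P[...,0]-.577,P[...,1]-.28)<.07)&(abs(P[...,2]-.059)<.004)&(S<50)];print(" pan",len(p),p.mean(0),cv2.minEnclosingCircle(p[:,:2].astype(np.float32)))
E
```

```text
time: 12.65
ee_pos: [0.4462, -0.256, 0.3621]
tool_rot: [179.8, -0.5, -9.5]
ft_force: [1.0, 0.2, -0.2]
grip_width: 0.0854
grasp_force: 0.0
[ 0.44615273 -0.25602984  0.36213497] [179.82002264  -0.5441381   -9.51524028] [-15.45156092  19.9054795   50.44238035 112.17875115 -18.59584524
  55.68793774 -55.68371258]
scene 157 top [ 0.50593026 -0.2633019   0.0739028 ] ((0.505302369594574, -0.2637922465801239), 0.029787477105855942)
 puck 162 [0.65306095 0.07115837 0.099615  ] ((0.6522733569145203, 0.07027675956487656), 0.02287478744983673)
 pan 1031 [0.57809012 0.28066165 0.05911933] ((0.5761221647262573, 0.2796255946159363), 0.05598068982362747)
side 177 top [ 0.5020528  -0.27033138  0.07401711] ((0.5027438402175903, -0.26829394698143005), 0.02808929607272148)
 puck 70 [0.64988709 0.0662826  0.09951101] ((0.6488416790962219, 0.07118590176105499), 0.02470562420785427)
 pan 158 [0.5518773  0.28381781 0.05925568] ((0.566737711429596, 0.2800907790660858), 0.057296521961688995)
```

The mallet stands on the pad. Now to the puck.

```bash
python3 -m creep '[{"travel":[0.02,0.03,0],"rot":[0,0,0.115],"grip":1},{"travel":[0.04,0.064,0],"rot":[0,0,0.23],"grip":1},{"travel":[0.061,0.097,0],"rot":[0,0,0.345],"grip":1},{"travel":[0.082,0.13,0],"rot":[0,0,0.46],"grip":1},{"travel":[0.103,0.163,0],"rot":[0,0,0.575],"grip":1},{"travel":[0.124,0.196,0],"rot":[0,0,0.69],"grip":1},{"travel":[0.145,0.229,0],"rot":[0,0,0.805],"grip":1},{"travel":[0.166,0.262,0],"rot":[0,0,0.92],"grip":1},{"travel":[0.187,0.295,-0.01],"rot":[0,0,1.04],"grip":1},{"travel":[0.2,0.315,-0.03],"rot":[0,0,1.04],"grip":1},{"travel":[0.207,0.3265,-0.05],"rot":[0,0,1.04],"grip":1},{"travel":[0.207,0.3265,-0.06],"rot":[0,0,1.04],"grip":1},{"travel":[0.207,0.3265,-0.06],"rot":[0,0,1.04],"grip":1},{"travel":[0.207,0.3265,-0.06],"rot":[0,0,1.04],"grip":1}]'; python3 - <<'E'
from h import *
s=ctrl.state();print(s["ee_pos"],s["tool_rot"],s["joint_positions"])
f=vision.grab_frame("wrist");P=pts(f)
p=P[(np.hypot(P[...,0]-.653,P[...,1]-.07)<.03)&(abs(P[...,2]-.1)<.006)];print(" puck",len(p),p.mean(0),cv2.minEnclosingCircle(p[:,:2].astype(np.float32)),(p.min(0)+p.max(0))/2)
p=P[(np.hypot(P[...,0]-.577,P[...,1]-.28)<.07)&(abs(P[...,2]-.059)<.004)];print("pan",len(p),cv2.minEnclosingCircle(p[:,:2].astype(np.float32)) if len(p) else 0)
E
```

```text
time: 13.92
ee_pos: [0.6515, 0.0706, 0.2953]
tool_rot: [180.0, 0.1, 50.0]
ft_force: [-0.0, -0.1, 1.1]
grip_width: 0.0852
grasp_force: 0.0
[0.65148966 0.07060431 0.2953492 ] [1.79957626e+02 1.22415269e-01 5.00285527e+01] [-29.24884854  34.53650769  27.79564923  94.60284032 -18.55306421
  55.56326867 -34.98525094]
 puck 5064 [0.65421791 0.07201966 0.09952069] ((0.6533145308494568, 0.0708329901099205), 0.02207525447010994) [0.65329946 0.07093932 0.09809874]
pan 7652 ((0.5857214331626892, 0.24507492780685425), 0.041095852851867676)
```

```bash
python3 -m creep '[{"travel":[0.002,0,-0.02],"rot":[0,0,0],"grip":1},{"travel":[0.002,0,-0.036],"rot":[0,0,0],"grip":1},{"travel":[0.002,0,-0.045],"rot":[0,0,0],"grip":1},{"travel":[0.002,0,-0.045],"rot":[0,0,0],"grip":1},{"travel":[0.002,0,-0.045],"rot":[0,0,0],"grip":1},{"travel":[0.002,0,-0.045],"rot":[0,0,0],"grip":0.4},{"travel":[0.002,0,-0.045],"rot":[0,0,0],"grip":0.4},{"travel":[0.002,0,-0.045],"rot":[0,0,0],"grip":0.4},{"travel":[0.002,0,-0.045],"rot":[0,0,0],"grip":0.3},{"travel":[0.002,0,-0.045],"rot":[0,0,0],"grip":0.3},{"travel":[0.002,0,-0.045],"rot":[0,0,0],"grip":0.3},{"travel":[0.002,0,-0.045],"rot":[0,0,0],"grip":0.3},{"travel":[0.002,0,-0.045],"rot":[0,0,0],"grip":0.3},{"travel":[0.002,0,-0.04],"rot":[0,0,0],"grip":0.3},{"travel":[0.002,0,-0.03],"rot":[0,0,0],"grip":0.3},{"travel":[0.002,0,-0.02],"rot":[0,0,0],"grip":0.3},{"travel":[0.002,0,0],"rot":[0,0,0],"grip":0.3},{"travel":[0.002,0,0.02],"rot":[0,0,0],"grip":0.3},{"travel":[0.002,0,0.03],"rot":[0,0,0],"grip":0.3},{"travel":[0.002,0,0.03],"rot":[0,0,0],"grip":0.3}]'; python3 - <<'E'
from h import *
s=ctrl.state();print(s["ee_pos"],s["tool_rot"],s["grip_width"],s["grasp_force"])
for c in ("scene","side"):
    f=vision.grab_frame(c);np.savez(c+"5",**f);P=pts(f);hsv=cv2.cvtColor(f["image"],cv2.COLOR_RGB2HSV);S=hsv[...,1];V=hsv[...,2]
    p=P[(np.hypot(P[...,0]-.6533,P[...,1]-.0708)<.03)&(P[...,2]>.085)&(P[...,2]<.22)&(S<60)&(V>130)];print(c,len(p),"puck",p.min(0) if len(p) else 0,p.max(0) if len(p) else 0, np.percentile(p[:,2],[2,98]) if len(p) else 0)
    t=P[(np.hypot(P[...,0]-.6533,P[...,1]-.0708)<.02)&(abs(P[...,2]-.075)<.003)];print(" mould/puck left",len(t))
a=dict(np.load("side5.npz"))["image"][110:210,280:400,::-1];b=dict(np.load("scene5.npz"))["image"][170:270,260:380,::-1]
cv2.imwrite("pics/s5.png",cv2.resize(np.hstack([a,b]),None,fx=3.3,fy=3.3,interpolation=2))
E
```

```text
time: 15.63
ee_pos: [0.655, 0.0719, 0.33]
tool_rot: [179.7, -0.3, 50.1]
ft_force: [0.6, 0.6, -0.9]
grip_width: 0.0419
grasp_force: 60.9
[0.65498475 0.07189402 0.33002686] [179.70650915  -0.28402407  50.11354041] 0.041862614894844045 60.92198967933655
scene 185 puck [0.6332277  0.04886374 0.13648744] [0.67653498 0.09219852 0.18245088] [0.14239517 0.18143054]
 mould/puck left 0
side 180 puck [0.62683282 0.04355284 0.13277397] [0.67486199 0.09149053 0.18773043] [0.13699877 0.17974394]
 mould/puck left 3
```

View pics/s5.png

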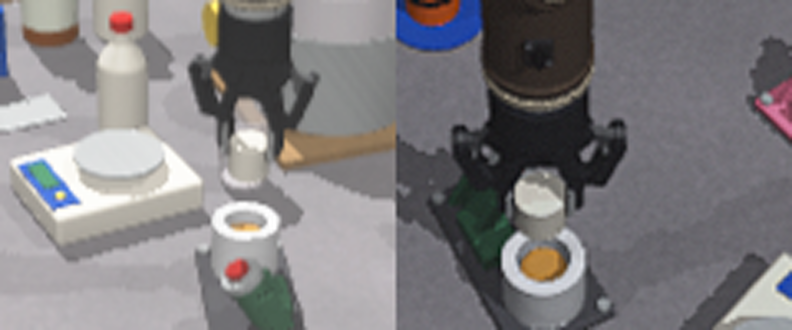

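The side view shows the puck upright between the fingers and clear of the mould, which is empty with its orange ejector plate visible at (245,228). Before the transfer I'll check clearance to the bottle and beaker.

```bash
python3 - <<'E'
from h import *
f=dict(np.load("scene.npz"));print("bottle",ray(f,410,319,.16),"beaker top",ray(f,331,306,.095))
E
```

```text
bottle [0.63111545 0.4289969  0.16      ] beaker top [0.72529276 0.2563807  0.095     ]
```

```bash
python3 -m creep '[{"travel":[-0.007,0.018,0.01],"rot":[0,0,0],"grip":0.3},{"travel":[-0.018,0.048,0.02],"rot":[0,0,0],"grip":0.3},{"travel":[-0.03,0.08,0.02],"rot":[0,0,0],"grip":0.3},{"travel":[-0.042,0.112,0.02],"rot":[0,0,0],"grip":0.3},{"travel":[-0.054,0.144,0.02],"rot":[0,0,0],"grip":0.3},{"travel":[-0.065,0.174,0.02],"rot":[0,0,0],"grip":0.3},{"travel":[-0.073,0.195,0.01],"rot":[0,0,0],"grip":0.3},{"travel":[-0.078,0.208,-0.01],"rot":[0,0,0],"grip":0.3},{"travel":[-0.078,0.208,-0.03],"rot":[0,0,0],"grip":0.3},{"travel":[-0.078,0.208,-0.05],"rot":[0,0,0],"grip":0.3},{"travel":[-0.078,0.208,-0.06],"rot":[0,0,0],"grip":0.3},{"travel":[-0.078,0.208,-0.06],"rot":[0,0,0],"grip":0.3},{"travel":[-0.078,0.208,-0.06],"rot":[0,0,0],"grip":0.3}]'; python3 - <<'E'
from h import *
s=ctrl.state();print(s["ee_pos"],s["tool_rot"],s["joint_positions"],s["grip_width"])
for c in ("scene","side"):
    f=vision.grab_frame(c);P=pts(f);hsv=cv2.cvtColor(f["image"],cv2.COLOR_RGB2HSV);S=hsv[...,1];V=hsv[...,2]
    p=P[(np.hypot(P[...,0]-.577,P[...,1]-.28)<.03)&(P[...,2]>.066)&(P[...,2]<.13)&(S<60)&(V>120)];print(c,len(p),np.percentile(p,[3,97],axis=0))
E
```

```text
time: 16.82
ee_pos: [0.5762, 0.2797, 0.266]
tool_rot: [179.9, 0.1, 50.1]
ft_force: [1.0, -0.4, -1.0]
grip_width: 0.0422
grasp_force: 61.1
[0.57617976 0.27967259 0.2659509 ] [1.79895279e+02 5.23133490e-02 5.00849288e+01] [-48.09546831  34.96499334  25.83944512  98.04060963 -18.51952915
  51.27485607 -54.52750376] 0.042153602333638074
scene 186 [[0.55713669 0.26790869 0.07713844]
 [0.59181519 0.29810271 0.11619074]]
side 143 [[0.55119526 0.25214137 0.07682863]
 [0.5896931  0.29128935 0.11845218]]
```

```bash
python3 -m creep '[{"travel":[0.001,0,-0.004],"rot":[0,0,0],"grip":0.3},{"travel":[0.001,0,-0.008],"rot":[0,0,0],"grip":0.3},{"travel":[0.001,0,-0.011],"rot":[0,0,0],"grip":0.3},{"travel":[0.001,0,-0.013],"rot":[0,0,0],"grip":0.3},{"travel":[0.001,0,-0.015],"rot":[0,0,0],"grip":0.3},{"travel":[0.001,0,-0.0165],"rot":[0,0,0],"grip":0.3},{"travel":[0.001,0,-0.0175],"rot":[0,0,0],"grip":0.3},{"travel":[0.001,0,-0.0175],"rot":[0,0,0],"grip":0.3},{"travel":[0.001,0,-0.0175],"rot":[0,0,0],"grip":0.3}]'; python3 - <<'E'
from h import *
s=ctrl.state();print(s["ft_force"],s["ee_pos"],s["tool_rot"])
E
```

```text
time: 17.67
ee_pos: [0.5772, 0.2802, 0.2493]
tool_rot: [179.9, -0.1, 50.1]
ft_force: [-1.0, 0.2, -0.4]
grip_width: 0.0419
grasp_force: 61.1
[-0.95315669  0.16095387 -0.38089037] [0.57720652 0.28015774 0.24929952] [ 1.79882330e+02 -6.06954946e-02  5.01261983e+01]
```

```bash
python3 -m creep '[{"travel":[0,0,-0.001],"rot":[0,0,0],"grip":0.3},{"travel":[0,0,-0.0015],"rot":[0,0,0],"grip":0.3},{"travel":[0,0,-0.0015],"rot":[0,0,0],"grip":0.3},{"travel":[0,0,-0.0015],"rot":[0,0,0],"grip":0.3}]'; python3 - <<'E'
from h import *
s=ctrl.state();print(s["ft_force"],s["ee_pos"])
for c in ("scene","side"):
    f=vision.grab_frame(c);P=pts(f);S=cv2.cvtColor(f["image"],cv2.COLOR_RGB2HSV)[...,1];r=np.hypot(P[...,0]-.577,P[...,1]-.28)
    print(c,"pan z",np.median(P[(r>.03)&(r<.05)&(abs(P[...,2]-.057)<.006)][:,2]),"puck top",np.median(P[(r<.015)&(P[...,2]>.09)&(P[...,2]<.11)][:,2]))
E
```

```text
time: 18.0
ee_pos: [0.5773, 0.2801, 0.2478]
tool_rot: [179.9, -0.1, 50.1]
ft_force: [-0.5, -0.3, 1.1]
grip_width: 0.0417
grasp_force: 61.1
[-0.51440388 -0.27691592  1.11905759] [0.57728647 0.28014897 0.24782002]
scene pan z 0.05462078816362881 puck top 0.09404597259475987
side pan z 0.055215105423893754 puck top 0.09576807904598375
```

The pan is carrying the puck and has sunk about 4 mm, so I'll ease up 2 mm and release.

```bash
python3 -m creep '[{"travel":[0,0,0.001],"rot":[0,0,0],"grip":0.3},{"travel":[0,0,0.002],"rot":[0,0,0],"grip":0.3},{"travel":[0,0,0.002],"rot":[0,0,0],"grip":0.3},{"travel":[0,0,0.002],"rot":[0,0,0],"grip":0.6},{"travel":[0,0,0.002],"rot":[0,0,0],"grip":1},{"travel":[0,0,0.002],"rot":[0,0,0],"grip":1},{"travel":[0,0,0.002],"rot":[0,0,0],"grip":1},{"travel":[0,0,0.002],"rot":[0,0,0],"grip":1},{"travel":[0,0,0.002],"rot":[0,0,0],"grip":1},{"travel":[0,0,0.002],"rot":[0,0,0],"grip":1},{"travel":[0,0,0.02],"rot":[0,0,0],"grip":1},{"travel":[0,0,0.05],"rot":[0,0,0],"grip":1},{"travel":[0,0,0.09],"rot":[0,0,0],"grip":1},{"travel":[0,0,0.13],"rot":[0,0,0],"grip":1},{"travel":[-0.04,0,0.15],"rot":[0,0,0],"grip":1},{"travel":[-0.06,0,0.15],"rot":[0,0,0],"grip":1},{"travel":[-0.06,0,0.15],"rot":[0,0,0],"grip":1},{"travel":[-0.06,0,0.15],"rot":[0,0,0],"grip":1},{"travel":[-0.06,0,0.15],"rot":[0,0,0],"grip":1}]'; python3 - <<'E'
from h import *
F={}
for c in ("scene","side"):
    f=vision.grab_frame(c);F[c]=f;P=pts(f);r=np.hypot(P[...,0]-.577,P[...,1]-.28)
    p=P[(r<.05)&(P[...,2]>.09)&(P[...,2]<.11)];print(c,"pan z",np.median(P[(r>.03)&(r<.05)&(abs(P[...,2]-.057)<.006)][:,2]),"puck top",np.median(p[:,2]),cv2.minEnclosingCircle(p[:,:2].astype(np.float32)))
    print(" cap dist",np.median(P[(np.linalg.norm(P-(top-.025*n),axis=-1)<.01)]@n)-top@n)
cv2.imwrite("pics/end.png",np.hstack([F["scene"]["image"][100:400,150:550,::-1],F["side"]["image"][100:400,200:600,::-1]]))
E
```

```text
time: 19.68
ee_pos: [0.5174, 0.2802, 0.3978]
tool_rot: [179.9, -0.1, 50.1]
ft_force: [0.5, -0.4, -0.7]
grip_width: 0.0856
grasp_force: 0.0
scene pan z 0.05678684161924262 puck top 0.09644209154201917 ((0.5753518342971802, 0.27844488620758057), 0.022666798904538155)
 cap dist -0.02498321192070385
side pan z 0.05721665617193985 puck top 0.09613453885467724 ((0.5739535689353943, 0.27481985092163086), 0.02468462847173214)
 cap dist -0.023511244257012176
```

View pics/end.png

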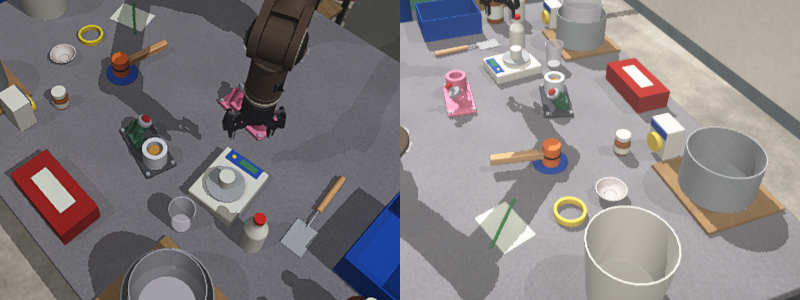

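The final picture shows the puck upright mid-pan (225,180), the mallet on its pad (120,65), the pin down, and the bystanders in place.

```bash
python3 -c "
from station import order
print(order.job_done())"
```

```text
the job is handed in; nothing more can be done
None
```

I handed the job in after about 20 s of robot time, with no verdict shown: one mallet blow drove the pin down about 25 mm, the mallet stands back on the blue pad, and the puck stands upright within a few millimetres of the pan's centre.

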